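# Wipe old sealant chips off a windlass base plate into a pan

## Robot

A 6-joint arm with a two-finger parallel gripper is mounted at the origin on the work surface. World frame = base frame: x ahead of the robot, y to its left, z up, the work surface at z = 0. Lengths are in m, angles in rad, forces in N, time in s.
With the tool pointing down it reaches from about 0.35 to 0.925 m from the base axis. Payload 6.4 kg.
Tool frame: the origin (TCP) lies between the finger pads; the fingertips stand manip.nose_length ahead of it and the grasp point (between the pads) lies 11 mm behind it (manip.nose_length is the distance from the TCP to the fingertips, in m); z points along the fingers, y is the line along which they close (so a half turn about z gives the same grasp; the last joint's range is limited). The gripper opens to 94 mm and grips with 3 to 60 N. Pads are 16 mm wide; open, the fingers measure 119 mm over their backs; the gripper's body (75 mm by 177 mm) begins 78 mm behind the grasp point.
Start: joints at [1.101, 0.245, 1.558, -0, 1.339, -0.174], TCP at [0.189, 0.622, 0.213] pointing down, gripper open.
Joint ranges: [-3.13, 3.13], [-1.02, 2.26], [0.13, 2.54], [-0.95, 4.09], [0.21, 2.88], [-2.74, 2.74]. Speed limits (rad/s): [2.57, 2.57, 3.14, 3.14, 3.14, 3.14].

## Interface

Orientations are given as a unit quaternion [x, y, z, w].
In Python, from cell import manip, read_camera, camera_model, workorder gives the robot as it stands.
- The arm moves only by the shell command python3 -m handwheel 'ROWS' [OPENING]. ROWS is JSON, a list of rows, each a list of 6 numbers: the shift along the world's x, y, z scaled (see below), then the turn, a rotation vector about the world's x, y, z scaled (see below). A call has 1 to 5 rows; each row is the pose to reach, as a shift and turn from the pose commanded when the call began, turning the shorter way round; what a row does not reach only later rows make up. The controller multiplies each number of a shift by 750 mm and each number of a turn by 180 degrees. A row lasts 1/12 s, in which the tool goes at most 41.7 mm and 7.16 degrees, less where a joint would pass 70% of its speed; a pose out of reach is approached as far as the arm can. A call with a number of a shift or a turn outside -1 to 1 is refused whole. A call with a gripper value outside its range is refused whole. OPENING is the opening, from 0 (shut) to 1 (fully open), set as the call begins (- or left out, the last holds). The fingers move at their own pace and stop on an object; the grip force is fixed at half the most. Time passes only in rows, so rows that repeat a pose let the fingers close. It gives the time, the measured TCP pose, the force, the opening and the grip force at its end, in the units of the state.
- manip.read_state(): the state, without advancing time (a new reading comes with each control period).
- read_camera(name): name is "scene" or "side" or "wrist"; returns the picture (420x560x3 uint8, red, green, blue); there is no depth.
- camera_model(name): a dict with "vfov" (degrees; the focal length in pixels is half the picture's height over the tangent of half this angle, whatever the lens; pixels are square), "cx", "cy" (the principal point, pixels), "R" (3x3) and "t" (3): a world point X has camera coordinates R X + t; the wrist camera has in their place "mount" (4x4, takes a point from camera to tool coordinates, whose origin is the TCP and whose axes are the flange's). Camera axes: x right, y down, z forward; pixel columns grow to the right and rows downward; lengths in m; the calibration is good to about 2 mm. A picture is of the moment at which its call begins: read the wrist's pose just before it. camera_model takes no time and is no camera call.
- workorder.job_done(): hands the job in; it is judged then, once.
The state is a dict: "time_s": time; "joints": joint angles; "dq": joint speeds; "tau": joint torques, N m; "tcp_pos": TCP position; "ee_rot": TCP orientation; "ft_force": force on the tool from outside, world axes, zero at the start; "torque": the same for the moment, N m; "opening": opening from 0.0 (shut) to 1.0 (fully open); "finger_force": force on a finger pad.
Only numpy, scipy, OpenCV 4.12 (cv2) and the standard library are available. Lean on these libraries where they do the work, as an engineer would, in place of code of your own. Each camera call takes 0.05 s, during which the arm holds its last target. There are 200 camera calls.

## Task

Slide the shallow steel pan along the bench until its long side is flush against the side of the raised white plate that it faces. Then take the wooden scraper block by its handle and, keeping the springy plate pressed down firm on its packing without bearing down hard enough to gouge it, wipe all three chips off into the pan; do not touch the chips with the gripper. Finally stand the scraper upright on its cork pad again, leaving the pan in place against the plate and the can just behind the plate, the wire brush and the screwdriver alone.

Things in the scene. Friction and masses are not known exactly. Their poses are not given: they have to be found in the camera images.
- plate: white windlass base plate, 230 mm (its x) by 190 mm (its y), top 54 mm above the bench, on fixed battens with 24 mm high upright faces flush with its 230 mm sides (y = +95, -95 mm): the pan faces one side, either one, the pad the other. It gives on soft springs (under 4 N) by 2 to 18 mm, not known, before it seats firm on hidden packing. Over 45 N gouges it. Origin: bench level.
- pan: loose shallow steel pan, open at the top, 250 mm (its x) by 120 mm (its y), 20 mm high, walls and floor 3 mm, 0.35 kg. Origin: centre of the underside. It starts 10 to 65 mm away from the plate, roughly parallel to it; flush against the plate its origin is 155 mm from the plate's origin along the plate's y.
- pad: cork pad, fixed on the bench, 170 mm (its x) by 90 mm (its y), 5 mm thick: the place of the scraper. Origin: centre of the underside.
- scraper: loose wooden scraper block, 0.22 kg, standing on the cork pad: base 130 mm (its x) by 36 mm (its y) by 18 mm high, sharp lower edges; on it an upright handle rib 90 mm (x) by 24 mm (y), from 18 to 65 mm high. Origin: centre of the underside. Gripped across the rib (along its y), wiped along its y.
- chip0: loose flat chip of old hard sealant, about 58 by 29 mm, 5 mm thick, 14 g, on the plate. Origin: centre of the underside of its 58 by 22 mm main part, x along its length. The three lie side by side along the plate's x, spread wider than the scraper (up to 105 mm from the plate's middle in x, 55 mm in y).
- chip1: loose flat chip of old hard sealant, about 58 by 29 mm, 5 mm thick, 14 g, on the plate. Origin: centre of the underside of its 58 by 22 mm main part, x along its length. The three lie side by side along the plate's x, spread wider than the scraper (up to 105 mm from the plate's middle in x, 55 mm in y).
- chip2: loose flat chip of old hard sealant, about 58 by 29 mm, 5 mm thick, 14 g, on the plate. Origin: centre of the underside of its 58 by 22 mm main part, x along its length. The three lie side by side along the plate's x, spread wider than the scraper (up to 105 mm from the plate's middle in x, 55 mm in y).
- can_a: drinks can, 66 mm diameter, 120 mm high, beyond the plate; leave alone. Origin: centre of the underside.
- wirebrush: wire brush, 200 mm long, lying at the right; leave alone. Origin: middle, underside; x along its length.
- screwdriver: screwdriver, 190 mm long, lying at the left; leave alone. Origin: middle, underside; x along its length.
Not all that is in view belongs to the job. There is more than one size of the pad; the one meant has the size given above.

How it is judged:
On the way, in this order (a step that is already met when the one before it is completed fails the run):
1. the pan is flush against the plate (within 6 mm), all chips still on the plate ((y of pan in the frame of plate between 0.15 and 0.161 m or y of pan in the frame of plate between -0.161 and -0.15 m) and x of pan in the frame of plate between -0.035 and 0.035 m and angle between the x axis of pan and the x axis of plate, either way round below 0.06 rad and angle between pan's own z axis and vertical below 0.05 rad and z of each of chip0, chip1, chip2 in the frame of plate above 0.032 m), for 0.2 s.
2. the scraper is set down flat on the plate and pressed down firm (more than 7 N), all chips still on the plate (contact force between scraper and plate above 7 N and angle between scraper's own z axis and vertical below 0.1 rad and z of each of chip0, chip1, chip2 in the frame of plate above 0.032 m), for 0.1 s.
3. the scraper, still pressed on the plate firm (more than 5 N), has been wiped across to the pan's side of the plate (contact force between scraper and plate above 5 N and angle between scraper's own z axis and vertical below 0.1 rad and y of scraper in the frame of pan between -0.115 and 0.115 m), for 0.06 s.
4. all three chips are in the pan (x of chip0 in the frame of pan between -0.125 and 0.125 m and y of chip0 in the frame of pan between -0.06 and 0.06 m and z of chip0 in the frame of pan between -0.002 and 0.03 m and x of chip1 in the frame of pan between -0.125 and 0.125 m and y of chip1 in the frame of pan between -0.06 and 0.06 m and z of chip1 in the frame of pan between -0.002 and 0.03 m and x of chip2 in the frame of pan between -0.125 and 0.125 m and y of chip2 in the frame of pan between -0.06 and 0.06 m and z of chip2 in the frame of pan between -0.002 and 0.03 m), for 0.2 s.
At the end, for the whole second after the job is handed in: all chips inside the pan (origins within its outline, under 30 mm above its underside); pan flat and against the plate (gap under 12 mm, off-centre under 35 mm, turned under 0.06 rad); scraper upright on the pad, within 40 mm of its centre; all released and at rest (all of step 4 and (y of pan in the frame of plate between 0.15 and 0.167 m or y of pan in the frame of plate between -0.167 and -0.15 m) and x of pan in the frame of plate between -0.035 and 0.035 m and angle between the x axis of pan and the x axis of plate, either way round below 0.06 rad and angle between pan's own z axis and vertical below 0.05 rad and horizontal distance between scraper and pad below 0.04 m and height (world z) of scraper between 0.002 and 0.01 m and angle between scraper's own z axis and vertical below 0.06 rad and linear speed of each of chip0, chip1, chip2, scraper, pan below 0.02 m/s); the robot touches nothing.
It fails at once if a chip is touched by the robot itself (more than 0.5 N) (contact force between any of the fingers, the arm and chip0 above 0.5 N or contact force between any of the fingers, the arm and chip1 above 0.5 N or contact force between any of the fingers, the arm and chip2 above 0.5 N).
It fails at once if the scraper presses on the plate with more than 45 N (contact force between scraper and plate above 45 N).
It fails at once if the can, wire brush or screwdriver is moved by more than 30 mm (distance of any of can_a, wirebrush, screwdriver from where it was at the start of the episode above 0.03 m).
It also fails if it takes over 72 s, if anything falls off the work surface, if the arm or the gripper's body presses on something with over 40 N, if the wrist force passes 120 N, or if a joint passes its speed limit or range.

## Working session

There is one attempt and no reset: what is moved stays moved. The work goes in short steps, Python scripts to look and compute and a shell command to move; the robot and the scene stay as the last step left them, time stands still between calls to the robot, and variables do not carry over. Pictures are saved under pics/ and viewed, at most 10 in all, crops included, and the job is handed in when it is done.

```bash
ls; mkdir -p pics; python3 - <<'E'
from cell import manip, read_camera, camera_model
import cv2,json
s=manip.read_state();print(s, manip.nose_length)
for n in ["scene","side","wrist"]:
    m=camera_model(n);print(n,m)
    cv2.imwrite(f"pics/{n}0.png",read_camera(n)[:,:,::-1])
E
```

```text
pics
{'time_s': 0.0, 'joints': array([ 1.10091246e+00,  2.45781266e-01,  1.55898434e+00, -1.02829694e-05,
        1.33869980e+00, -1.74138980e-01]), 'dq': array([-4.28668337e-05, -3.38687523e-04,  8.02362988e-04, -7.93249296e-04,
       -4.23217815e-04,  4.30009914e-04]), 'tau': array([ 7.54539578e-04, -4.15829301e+01, -3.14606416e+01,  6.85273390e-02,
        3.30321305e-02, -1.08955976e-04]), 'tcp_pos': array([0.18920049, 0.62125245, 0.21238229]), 'ee_rot': array([ 1.47332889e-01,  9.89086519e-01, -8.89828948e-04, -2.91594021e-04]), 'ft_force': array([0.30647753, 0.39257846, 0.41071275]), 'torque': array([-0.00518346, -0.02500326,  0.00095807]), 'finger_force': 0.0, 'opening': 1.0026967024830151} 0.008
scene {'vfov': 46.80591872260808, 'cx': 274.5132085567515, 'cy': 215.11904009443234, 'R': array([[ 0.70514185,  0.7090076 , -0.00912171],
       [ 0.48179037, -0.48852281, -0.72747749],
       [-0.52024323,  0.50858007, -0.68607091]]), 't': array([-0.3822093 , -0.22432432,  1.50384086])}
side {'vfov': 50.74365831758798, 'cx': 273.9518239658898, 'cy': 212.1068761671723, 'R': array([[ 0.80666431, -0.59059258, -0.02220582],
       [-0.41689985, -0.54198945, -0.7296862 ],
       [ 0.41891194,  0.59786942, -0.6834215 ]]), 't': array([-0.40405079,  0.2884184 ,  0.98467674])}
wrist {'vfov': 62.808222502361545, 'cx': 281.7710414875903, 'cy': 214.33158527113085, 'mount': array([[ 7.13401941e-04, -9.61834146e-01, -2.73632172e-01,
         7.89409577e-02],
       [ 9.99999744e-01,  6.70458362e-04,  2.50453051e-04,
        -5.43480746e-04],
       [-5.74353182e-05, -2.73632281e-01,  9.61834378e-01,
        -1.70741093e-01],
       [ 0.00000000e+00,  0.00000000e+00,  0.00000000e+00,
         1.00000000e+00]])}
```

View pics/scene0.png

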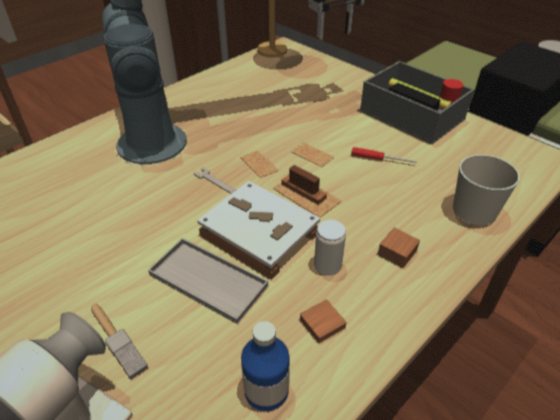

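View pics/side0.png

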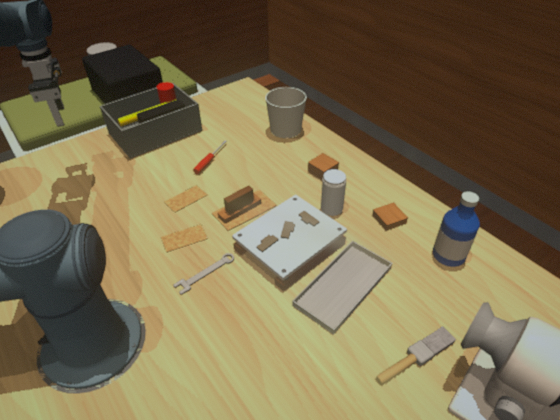

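The plate sits mid-bench: scene pixels about (260,222), side (290,238). The pan is on its robot-right side at scene (208,280), side (343,285). The scraper is on the larger pad at scene (304,185), side (240,203). The three chips lie at scene (240,204), (261,216) and (282,230).

```bash
cat > h.py <<'E'
import numpy as np,cv2
from cell import manip,read_camera,camera_model
from scipy.spatial.transform import Rotation as Ro
def cam(n):
    m=camera_model(n);f=210/np.tan(np.radians(m['vfov'])/2)
    if n=='wrist':
        s=manip.read_state();T=np.eye(4);T[:3,:3]=Ro.from_quat(s['ee_rot']).as_matrix();T[:3,3]=s['tcp_pos']
        T=T@m['mount'];R=T[:3,:3].T;t=-R@T[:3,3]
    else: R,t=m['R'],m['t']
    return f,m['cx'],m['cy'],R,t
def toplane(c,uv,z):
    f,cx,cy,R,t=c;uv=np.atleast_2d(uv).astype(float)
    d=np.c_[(uv[:,0]-cx)/f,(uv[:,1]-cy)/f,np.ones(len(uv))]@R;o=-R.T@t
    return (o+d*((z-o[2])/d[:,2])[:,None])[:,:2]
def proj(c,X):
    f,cx,cy,R,t=c;p=R@np.asarray(X)+t;return p[:2]/p[2]*f+[cx,cy]
def rect(c,mask,z):
    "largest blob of mask, cast on the plane z, min area rectangle: centre, sizes(mm), long axis angle"
    cs,_=cv2.findContours(mask.astype(np.uint8),cv2.RETR_EXTERNAL,cv2.CHAIN_APPROX_NONE)
    k=max(cs,key=cv2.contourArea)[:,0]
    return prect(toplane(c,k,z))
def prect(P):
    r=cv2.minAreaRect((P*1000).astype(np.float32));b=cv2.boxPoints(r)
    e=max([b[1]-b[0],b[2]-b[1]],key=np.linalg.norm)
    return np.round(np.array(r[0])/1000,4),np.round(sorted(r[1])),round(float(np.arctan2(e[1],e[0])%np.pi),3)
def flood(im,p,tol):
    m=np.zeros((422,562),np.uint8)
    cv2.floodFill(im.copy(),m,p,0,(tol,)*3,(tol,)*3,4|cv2.FLOODFILL_MASK_ONLY|cv2.FLOODFILL_FIXED_RANGE|(1<<8))
    return m[1:-1,1:-1]
E
python3 - <<'E'
from h import *
P={'scene':dict(plate=(255,232),pan=(208,280),rib=(303,181),pad=(325,203),chip=[(240,204),(261,216),(282,230)]),
'side':dict(plate=(290,255),pan=(343,285),rib=(240,201),pad=(262,212),chip=[(268,242),(288,229),(308,218)])}
for n in P:
    c=cam(n);im=cv2.imread(f'pics/{n}0.png');q=P[n]
    for k,z,tol in(('plate',.054,45),('pan',.003,30),('rib',.070,25),('pad',.005,30)):
        m=flood(im,q[k],tol);print(n,k,im[q[k][1],q[k][0]],m.sum(),*rect(c,m,z))
    for p in q['chip']:
        m=flood(im,p,35);print(n,'chip',im[p[1],p[0]],m.sum(),*rect(c,m,.059))
E
```

```text
scene plate [186 198 189] 4650 [ 0.4758 -0.0422] [192. 329.] 0.115
scene pan [142 155 163] 3808 [ 0.5464 -0.2196] [107. 238.] 0.222
scene rib [20 28 41] 350 [0.5171 0.123 ] [ 52. 101.] 0.19
scene pad [ 97 144 184] 73755 [0.3679 0.099 ] [1237. 1469.] 1.569
scene chip [ 81 102 119] 171 [ 0.4578 -0.0363] [29. 58.] 0.163
scene chip [ 81 102 120] 182 [ 0.5276 -0.0326] [30. 57.] 0.633
scene chip [ 80 102 119] 195 [ 0.5948 -0.0329] [29. 58.] 1.726
side plate [187 193 185] 4273 [ 0.5254 -0.0367] [193. 233.] 0.117
side pan [148 161 168] 19320 [0.4399 0.0387] [ 451. 1104.] 1.745
side rib [54 80 92] 548 [0.4664 0.118 ] [ 76. 132.] 0.025
side pad [ 93 136 165] 850 [0.5053 0.1735] [140. 175.] 0.012
side chip [ 93 119 134] 188 [ 0.4522 -0.0353] [31. 59.] 0.154
side chip [102 126 139] 158 [ 0.5226 -0.0324] [28. 61.] 0.724
side chip [101 124 139] 164 [ 0.5891 -0.0322] [32. 60.] 1.654
```

```bash
python3 - <<'E'
import cv2
a=cv2.imread('pics/scene0.png')[130:330,140:360];b=cv2.imread('pics/side0.png')[160:340,150:400]
a=cv2.resize(a,None,fx=1.8,fy=1.8,interpolation=2);b=cv2.resize(b,None,fx=1.6,fy=1.6,interpolation=2)
import numpy as np
o=np.zeros((400,800,3),np.uint8);o[:360,:396]=a;o[:288,400:800]=b
cv2.imwrite('pics/crop.png',o)
E
```

```text
(no output)
```

View pics/crop.png

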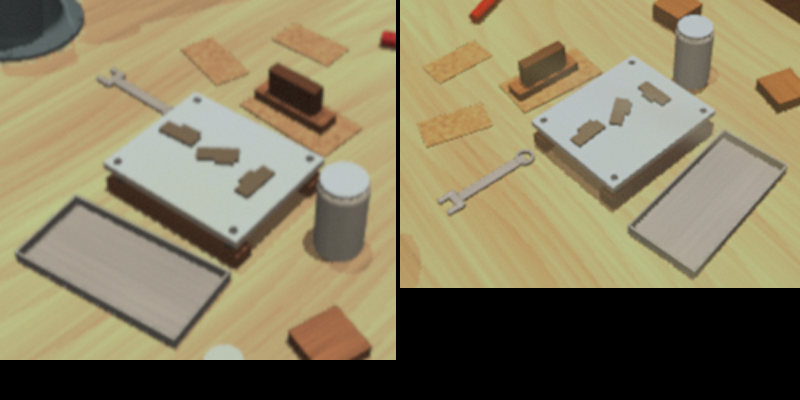

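```bash

python3 -m handwheel '[[0.104,-0.207,0.046,0,0,-0.092],[0.104,-0.207,0.046,0,0,-0.092],[0.104,-0.207,0.046,0,0,-0.092],[0.104,-0.207,0.046,0,0,-0.092],[0.104,-0.207,0.046,0,0,-0.092]]'
python3 -m handwheel '[[0.104,-0.207,0.046,0,0,-0.092],[0.104,-0.207,0.046,0,0,-0.092],[0.104,-0.207,0.046,0,0,-0.092],[0.104,-0.207,0.046,0,0,-0.092],[0.104,-0.207,0.046,0,0,-0.092]]'
python3 -m handwheel '[[0.104,-0.207,0.046,0,0,-0.092],[0.104,-0.207,0.046,0,0,-0.092],[0.104,-0.207,0.046,0,0,-0.092],[0.104,-0.207,0.046,0,0,-0.092],[0.104,-0.207,0.046,0,0,-0.092]]'
python3 -m handwheel '[[0.104,-0.207,0.046,0,0,-0.092],[0.104,-0.207,0.046,0,0,-0.092],[0.104,-0.207,0.046,0,0,-0.092],[0.104,-0.207,0.046,0,0,-0.092],[0.104,-0.207,0.046,0,0,-0.092]]'
python3 - <<'E'
from h import *
c=cam('wrist');im=read_camera('wrist')[:,:,::-1].copy();cv2.imwrite('pics/w1.png',im)
np.save('w1.npy',np.array(c,dtype=object),allow_pickle=True)
print(manip.read_state()['joints'])
E
```

```text
time_s: 0.57
tcp_pos: [0.2693, 0.4634, 0.249]
ee_rot: [0.29, 0.957, 0.0, 0.001]
ft_force: [0.7, 0.4, -0.1]
opening: 1.0
finger_force: 0.0
time_s: 0.98
tcp_pos: [0.3475, 0.3083, 0.2837]
ee_rot: [0.425, 0.905, 0.001, 0.001]
ft_force: [-0.0, 0.6, 0.2]
opening: 1.001
finger_force: 0.0
time_s: 1.4
tcp_pos: [0.4256, 0.1528, 0.318]
ee_rot: [0.551, 0.834, 0.0, 0.001]
ft_force: [-1.1, -0.1, 0.6]
opening: 0.999
finger_force: 0.0
time_s: 1.82
tcp_pos: [0.5034, -0.0025, 0.3518]
ee_rot: [0.665, 0.747, -0.0, 0.001]
ft_force: [-0.4, -0.1, -0.5]
opening: 1.003
finger_force: 0.0
[-2.29234330e-01 -1.89055613e-01  1.75283147e+00 -3.14526183e-04
  1.57749623e+00 -3.44344725e-01]
```

View pics/w1.png

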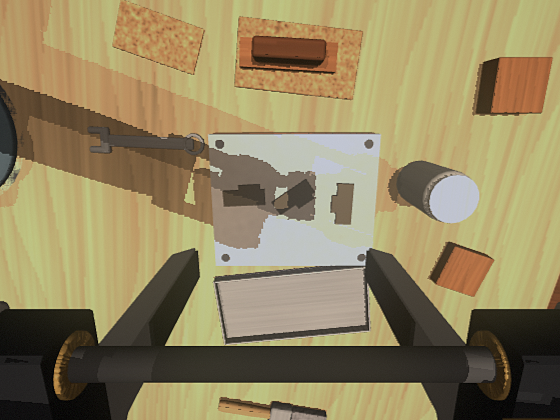

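The wrist view shows the plate with corners (209,134), (380,133), (382,265), (212,267). The pan's corners are (214,277), (370,267), (369,331), (224,343). The large pad spans (238,15)–(353,99) with the scraper rib at (289,51). The can is at (440,195) and the chips are at (243,194), (293,196) and (342,203).

```bash
cat > m1.py <<'E'
from h import *
c=np.load('w1.npy',allow_pickle=True);im=cv2.imread('pics/w1.png')
w=lambda px,z:prect(toplane(c,px,z))
print('plate',*w([(209,134),(380,133),(382,265),(212,267)],.054))
print('pad',*w([(238,16),(363,31),(353,99),(235,84)],.005))
m=flood(im,(290,300),30);print('panfloor',*rect(c,m,.003))
print('panrim',np.round(toplane(c,[(214,277),(370,267),(369,331),(224,343)],.02),4).tolist())
print('panrim',*w([(214,277),(370,267),(369,331),(224,343)],.02))
print('rib',*w([(252,37),(327,37),(327,63),(254,60)],.07))
m=flood(im,(290,48),14);print('ribflood',m.sum(),*rect(c,m,.07))
print('base',*w([(240,70),(335,74),(340,42),(241,37)],.023))
for k in ([(223,184),(264,184),(265,206),(223,207)],[(273,199),(306,178),(314,195),(282,215)],[(331,223),(332,184),(354,182),(354,224)]):print('chip',*w(k,.059))
print('can',toplane(c,[(452,195)],.12))
E
python3 m1.py
```

```text
plate [ 0.5295 -0.0379] [192. 252.] 0.129
pad [0.5074 0.1545] [ 88. 171.] 0.009
panfloor [ 0.5494 -0.2248] [109. 244.] 0.223
panrim [[0.4157, -0.1827], [0.6608, -0.1366], [0.6809, -0.2522], [0.4402, -0.3039]]
panrim [ 0.5497 -0.2204] [124. 249.] 0.186
rib [0.4958 0.1532] [29. 90.] 0.116
ribflood 1306 [0.494  0.1565] [21. 85.] 0.06
base [0.4962 0.1538] [ 40. 132.] 0.07
chip [ 0.4544 -0.0341] [32. 59.] 0.141
chip [ 0.5238 -0.0283] [26. 56.] 0.693
chip [ 0.5921 -0.0308] [32. 60.] 1.744
can [[0.70795925 0.00953578]]
```

```bash
python3 - <<'E'
from h import *
c=np.load('w1.npy',allow_pickle=True)
def f(c,px,z):
    P=toplane(c,px,z);a,b,d,e=P
    print(np.round(P,4).tolist(),P.mean(0).round(4),[round(float(np.arctan2(*(v[::-1]))),3) for v in (b-a,d-e,a-e,b-d)],[round(float(np.linalg.norm(v)),4) for v in (b-a,d-e,a-e,b-d)])
f(c,[(209,134),(380,133),(382,265),(212,267)],.054)
f(c,[(219,144),(369,144),(362,258),(226,258)],.054) # screws
f(c,[(214,277),(370,267),(369,331),(224,343)],.02)
s=cam('scene') # corners from the crop /1.8+(140,130)
g=lambda q:[(140+x/1.8,130+y/1.8) for x,y in q]
f(s,g([(199,94),(324,156),(237,245),(105,163)])[0:1]*0+g([(199,94),(324,158),(236,243),(106,163)]),.054)
f(s,g([(197,100),(310,158),(233,231),(118,161)]),.054)
f(s,g([(79,199),(229,277),(177,345),(18,255)]),.02)
f(s,g([(301,88),(360,127),(330,152),(241,106)]),.005)
E
```

```text
[[0.4016, 0.0423], [0.6269, 0.0698], [0.6666, -0.117], [0.4171, -0.1493]] [ 0.5281 -0.0385] [0.122, 0.129, 1.652, 1.781] [0.227, 0.2516, 0.1922, 0.191]
[[0.4156, 0.0308], [0.615, 0.054], [0.6353, -0.1094], [0.4367, -0.1325]] [ 0.5257 -0.0393] [0.116, 0.116, 1.699, 1.694] [0.2008, 0.1999, 0.1647, 0.1647]
[[0.4157, -0.1827], [0.6608, -0.1366], [0.6809, -0.2522], [0.4402, -0.3039]] [ 0.5494 -0.2189] [0.186, 0.212, 1.77, 1.743] [0.2494, 0.2462, 0.1236, 0.1173]
[[0.4108, 0.0424], [0.6299, 0.0685], [0.6529, -0.1201], [0.4286, -0.1438]] [ 0.5305 -0.0382] [0.118, 0.105, 1.666, 1.692] [0.2207, 0.2256, 0.1871, 0.1899]
[[0.4188, 0.0311], [0.6166, 0.0553], [0.6363, -0.109], [0.437, -0.13]] [ 0.5272 -0.0382] [0.122, 0.105, 1.683, 1.691] [0.1993, 0.2004, 0.1622, 0.1655]
[[0.427, -0.1934], [0.6646, -0.1443], [0.693, -0.255], [0.4507, -0.3069]] [ 0.5588 -0.2249] [0.204, 0.211, 1.777, 1.822] [0.2426, 0.2478, 0.1159, 0.1143]
[[0.4681, 0.2029], [0.5919, 0.1965], [0.5958, 0.1245], [0.4323, 0.1068]] [0.522  0.1577] [-0.052, 0.108, 1.214, 1.625] [0.1239, 0.1645, 0.1025, 0.0721]
```

```bash

python3 -m handwheel '[[0.037,-0.21,-0.133,0,0,0],[0.037,-0.21,-0.133,0,0,0],[0.037,-0.21,-0.133,0,0,0],[0.037,-0.21,-0.133,0,0,0],[0.037,-0.21,-0.133,0,0,0]]' >/dev/null
python3 -m handwheel '[[0.037,-0.21,-0.133,0,0,0],[0.037,-0.21,-0.133,0,0,0],[0.037,-0.21,-0.133,0,0,0],[0.037,-0.21,-0.133,0,0,0],[0.037,-0.21,-0.133,0,0,0]]'
python3 -m handwheel '[[0,0,-0.16,0,0,0],[0,0,-0.16,0,0,0],[0,0,-0.16,0,0,0],[0,0,-0.16,0,0,0],[0,0,-0.16,0,0,0]]'
```

```text
time_s: 2.7
tcp_pos: [0.5566, -0.314, 0.148]
ee_rot: [0.664, 0.748, 0.0, -0.002]
ft_force: [-0.2, 0.2, -0.4]
opening: 1.001
finger_force: 0.0
time_s: 3.12
tcp_pos: [0.5561, -0.3111, 0.0297]
ee_rot: [0.663, 0.748, 0.0, -0.003]
ft_force: [0.6, -1.4, -0.3]
opening: 0.999
finger_force: 0.0
```

```bash

python3 -m handwheel '[[0,0,-0.011,0,0,0],[0,0,-0.021,0,0,0],[0,0,-0.021,0,0,0]]'
python3 -m handwheel '[[-0.0012,0.0106,0,0,0,0],[-0.0024,0.0212,0,0,0,0],[-0.0036,0.0318,0,0,0,0],[-0.0048,0.0424,0,0,0,0],[-0.006,0.053,0,0,0,0]]'
python3 -m handwheel '[[-0.0003,0.003,0,0,0,0],[-0.0006,0.006,0,0,0,0],[-0.0009,0.008,0,0,0,0],[-0.0009,0.008,0,0,0,0]]'
```

```text
time_s: 3.37
tcp_pos: [0.5577, -0.3142, 0.0171]
ee_rot: [0.664, 0.748, 0.0, 0.001]
ft_force: [-0.6, 0.7, -0.4]
opening: 1.0
finger_force: 0.0
time_s: 3.78
tcp_pos: [0.5527, -0.2742, 0.017]
ee_rot: [0.664, 0.748, -0.0, 0.001]
ft_force: [-0.3, -2.9, 1.8]
opening: 0.997
finger_force: 1.1
time_s: 4.12
tcp_pos: [0.5521, -0.2685, 0.0165]
ee_rot: [0.664, 0.748, 0.0, 0.0]
ft_force: [0.1, -1.4, 0.2]
opening: 1.002
finger_force: 0.8
```

```bash

for i in 1; do python3 -m handwheel '[[-0.0003,0.003,0,0,0,0],[-0.0006,0.0055,0,0,0,0],[-0.0006,0.0055,0,0,0,0]]'; 
python3 -m handwheel '[[-0.0003,0.0025,0,0,0,0],[-0.0003,0.0025,0,0,0,0]]'; 
python3 -m handwheel '[[-0.0003,0.0025,0,0,0,0],[-0.0003,0.0025,0,0,0,0]]'; done
```

```text
time_s: 4.37
tcp_pos: [0.5515, -0.2643, 0.0163]
ee_rot: [0.664, 0.748, 0.0, 0.0]
ft_force: [0.3, -1.9, 1.0]
opening: 1.001
finger_force: 1.2
time_s: 4.53
tcp_pos: [0.5512, -0.2623, 0.0162]
ee_rot: [0.664, 0.748, 0.0, -0.0]
ft_force: [1.5, -2.4, 2.3]
opening: 1.001
finger_force: 1.1
time_s: 4.7
tcp_pos: [0.5508, -0.2608, 0.0162]
ee_rot: [0.664, 0.748, -0.0, 0.0]
ft_force: [0.3, -4.1, 1.5]
opening: 1.002
finger_force: 2.1
```

```bash

python3 -m handwheel '[[-0.0003,0.0025,0,0,0,0],[-0.0003,0.0025,0,0,0,0]]'; 
python3 -m handwheel '[[-0.0003,0.0025,0,0,0,0],[-0.0003,0.0025,0,0,0,0]]'
python3 - <<'E'
from h import *
c=cam('wrist');im=read_camera('wrist')[:,:,::-1].copy();cv2.imwrite('pics/w2.png',im)
im=read_camera('scene')[:,:,::-1];cv2.imwrite('pics/s2.png',im)
cv2.imwrite('pics/v2.png',np.hstack([cv2.resize(im[130:330,140:360],(400,364),interpolation=2),cv2.resize(cv2.imread('pics/w2.png'),(400,364))]))
E
```

```text
time_s: 4.87
tcp_pos: [0.5508, -0.2608, 0.0164]
ee_rot: [0.664, 0.748, -0.001, 0.002]
ft_force: [0.4, -9.7, -1.6]
opening: 1.001
finger_force: 4.9
time_s: 5.03
tcp_pos: [0.5508, -0.2607, 0.0169]
ee_rot: [0.664, 0.748, -0.002, 0.003]
ft_force: [-0.8, -15.1, -1.7]
opening: 0.998
finger_force: 7.3
```

View pics/v2.png

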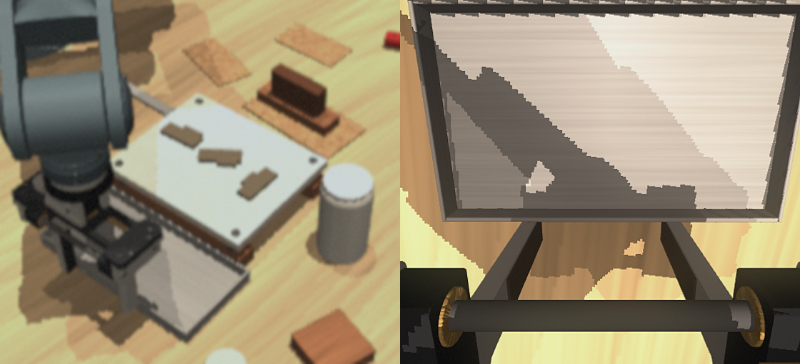

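Pressed at 15 N with no more motion: the pan's long side is parallel to and touching the plate (wrist crop: rim edge at row 220, spanning columns 443–780). Next, back off and go above the scraper.

```bash

python3 -m handwheel '[[0.002,-0.016,0,0,0,0],[0.002,-0.016,0.2,0,0,0.15],[0.002,-0.016,0.2,0,0,0.15],[0.002,-0.016,0.2,0,0,0.15],[0.002,-0.016,0.2,0,0,0.15]]' 
python3 -m handwheel '[[-0.0253,0.19,0.038,0,0,0.112],[-0.0253,0.19,0.038,0,0,0.112],[-0.0253,0.19,0.038,0,0,0.112],[-0.0253,0.19,0.038,0,0,0.112],[-0.0253,0.19,0.038,0,0,0.112]]' >/dev/null
python3 -m handwheel '[[-0.0253,0.19,0.038,0,0,0.112],[-0.0253,0.19,0.038,0,0,0.112],[-0.0253,0.19,0.038,0,0,0.112],[-0.0253,0.19,0.038,0,0,0.112],[-0.0253,0.19,0.038,0,0,0.112]]' >/dev/null
python3 -m handwheel '[[-0.0253,0.19,0.038,0,0,0.112],[-0.0253,0.19,0.038,0,0,0.112],[-0.0253,0.19,0.038,0,0,0.112],[-0.0253,0.19,0.038,0,0,0.112],[-0.0253,0.19,0.038,0,0,0.112]]' >/dev/null
python3 -m handwheel '[[0,0,0,0,0,0],[0,0,0,0,0,0]]'
python3 - <<'E'
from h import *
c=cam('wrist');im=read_camera('wrist')[:,:,::-1].copy();cv2.imwrite('pics/w3.png',im)
np.save('w3.npy',np.array(c,dtype=object),allow_pickle=True)
s=manip.read_state();print(s['joints'],s['tcp_pos'],s['ee_rot'],s['ft_force'])
E
```

```text
time_s: 5.55
tcp_pos: [0.5528, -0.2687, 0.17]
ee_rot: [0.468, 0.884, 0.001, 0.001]
ft_force: [1.4, -0.5, 0.2]
opening: 0.999
finger_force: 0.0
time_s: 6.97
tcp_pos: [0.4951, 0.1573, 0.2506]
ee_rot: [-0.037, 0.999, -0.0, -0.001]
ft_force: [-0.6, -0.8, 0.6]
opening: 0.998
finger_force: 0.0
[ 8.87857421e-02 -9.43261028e-02  1.84838295e+00 -2.84522413e-04
  1.38958883e+00 -1.55461935e+00] [0.4951385  0.15704595 0.25065184] [-3.63221545e-02  9.99339596e-01 -1.93560927e-04 -1.01775946e-03] [-0.58929323  0.20175411 -0.0894745 ]
```

View pics/w3.png

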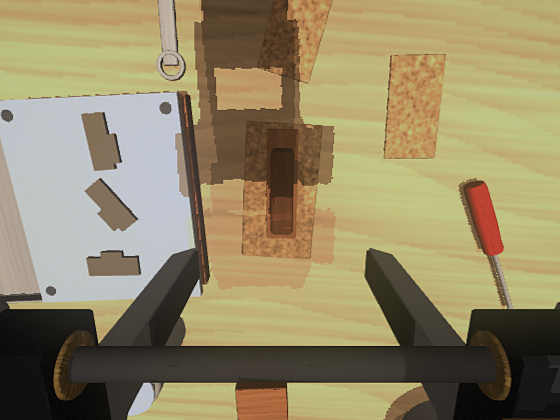

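The rib is at about (282,192), nearly vertical in the image and so aligned with the tool. The pad is at (282,190) and the chips are on the plate at (101,140), (110,205) and (113,264).

```bash
python3 - <<'E'
from h import *
c=np.load('w3.npy',allow_pickle=True);im=cv2.imread('pics/w3.png')
w=lambda px,z:prect(toplane(c,px,z))
print('pad',*w([(246,122),(322,126),(310,258),(243,253)],.005))
g=im[130:250,262:304].astype(int).sum(2)
for r in (150,170,190,205):print(r,im[r,258:308].astype(int).sum(1)//3)
m=flood(im,(282,170),12);print(m.sum(),*rect(c,m,.07))
print('ribtop',*w([(271,151),(293,151),(293,205),(272,205)],.07))
print('screws',np.round(toplane(c,[(7,116),(165,108)],.054),4))
for k in ([(83,115),(105,113),(121,163),(95,170)],[(86,190),(99,180),(136,216),(118,230)],[(87,252),(138,252),(139,274),(88,275)]):print('chip',*w(k,.059))
E
```

```text
pad [0.507  0.1549] [ 89. 167.] 0.012
150 [ 57  63  69  66  64  66  70  72  63  51  49  50  51  52  38  31  33  32
  32  34  34  33  32  33  33  32  33  34  36  35  34  36  32  35  39  54
  54  68  71  66  93 100  95  93  89  82  77  73  76  80]
170 [63 58 55 56 59 60 60 61 58 52 51 54 42 38 39 40 39 41 39 41 41 38 41 38
 38 38 41 40 40 42 42 42 41 40 41 36 53 56 56 59 66 68 70 74 76 75 88 83
 74 70]
190 [126 129 131 136 137 130 118 112  80  92 101 105  61  36  41  43  45  44
  40  45  41  41  41  40  42  43  41  44  41  43  45  45  45  41  36  76
 101 101  97 114 118 125 135 136 127 119 115 135 144 145]
205 [118 120 125 126 116 112 129 147  98  93 106  69  42  54  63  68  72  69
  69  67  67  68  66  67  66  66  68  67  66  69  70  71  69  64  41  92
 101  97 102 128 136 140 136 130 125 123 116 122 128 135]
1159 [0.4802 0.1551] [24. 68.] 0.065
ribtop [0.4772 0.1556] [22. 56.] 0.083
screws [[ 0.4362 -0.131 ]
 [ 0.4163  0.0311]]
chip [ 0.4547 -0.0324] [29. 56.] 0.16
chip [ 0.5209 -0.0288] [27. 53.] 0.711
chip [ 0.5911 -0.0298] [28. 61.] 1.645
```

```bash

python3 -m handwheel '[[-0.0025,-0.002,-0.25,0,0,0],[-0.0025,-0.002,-0.25,0,0,0],[-0.0025,-0.002,-0.25,0,0,0],[-0.0025,-0.002,-0.25,0,0,0],[-0.0025,-0.002,-0.25,0,0,0]]'
python3 -m handwheel '[[0,0,-0.018,0,0,0],[0,0,-0.036,0,0,0],[0,0,-0.036,0,0,0],[0,0,-0.036,0,0,0]]'
python3 -m handwheel '[[0,0,0,0,0,0],[0,0,0,0,0,0],[0,0,0,0,0,0],[0,0,0,0,0,0],[0,0,0,0,0,0]]' 0
python3 -m handwheel '[[0,0,0,0,0,0],[0,0,0,0,0,0],[0,0,0,0,0,0]]'
```

```text
time_s: 7.43
tcp_pos: [0.4896, 0.155, 0.0586]
ee_rot: [-0.036, 0.999, -0.0, -0.004]
ft_force: [-0.1, 0.7, 0.5]
opening: 1.003
finger_force: 0.0
time_s: 7.77
tcp_pos: [0.4927, 0.1559, 0.0364]
ee_rot: [-0.036, 0.999, -0.0, -0.001]
ft_force: [0.2, -0.3, -0.3]
opening: 0.999
finger_force: 0.0
time_s: 8.18
tcp_pos: [0.4935, 0.1572, 0.0378]
ee_rot: [-0.038, 0.999, 0.0, 0.001]
ft_force: [-0.5, -0.4, 0.6]
opening: 0.682
finger_force: 0.0
time_s: 8.43
tcp_pos: [0.4931, 0.1572, 0.0373]
ee_rot: [-0.038, 0.999, 0.0, 0.0]
ft_force: [-0.4, 0.2, 0.1]
opening: 0.471
finger_force: 0.0
```

```bash

python3 -m handwheel '[[0,0,0,0,0,0],[0,0,0,0,0,0],[0,0,0,0,0,0],[0,0,0,0,0,0],[0,0,0,0,0,0]]'
python3 -m handwheel '[[0,0,0.02,0,0,0],[0,0,0.04,0,0,0],[0,0,0.04,0,0,0]]'
```

```text
time_s: 8.85
tcp_pos: [0.4931, 0.1571, 0.0372]
ee_rot: [-0.037, 0.999, -0.0, -0.0]
ft_force: [0.2, 0.2, -0.4]
opening: 0.25
finger_force: 29.9
time_s: 9.1
tcp_pos: [0.4949, 0.1574, 0.0694]
ee_rot: [-0.037, 0.999, 0.0, 0.002]
ft_force: [0.4, 0.1, -1.6]
opening: 0.254
finger_force: 29.9
```

```bash

python3 -m handwheel '[[0,0,0.05,0,0,0],[0,0,0.08,0,0,0.007],[0.0633,-0.173,0.08,0,0,0.0137],[0.0633,-0.173,0.08,0,0,0.0137],[0.0633,-0.173,0.08,0,0,0.0137]]' >/dev/null
python3 -m handwheel '[[0.002,-0.003,0,0,0,0],[0.002,-0.003,0,0,0,0],[0.002,-0.003,0,0,0,0],[0.002,-0.003,0,0,0,0]]' 
python3 - <<'E'
from h import *
s=manip.read_state();print(s['tcp_pos'],s['ee_rot'],s['ft_force'])
c=cam('wrist');im=read_camera('wrist')[:,:,::-1].copy();cv2.imwrite('pics/w4.png',im)
np.save('w4.npy',np.array(c,dtype=object),allow_pickle=True)
E
```

```text
time_s: 9.85
tcp_pos: [0.5367, 0.0386, 0.1263]
ee_rot: [-0.059, 0.998, 0.0, -0.001]
ft_force: [0.9, 0.6, -2.5]
opening: 0.252
finger_force: 29.9
[0.53666295 0.03864078 0.12628792] [-5.94928822e-02  9.98228326e-01  3.14033146e-04 -8.41512174e-04] [ 0.92255971  0.59059223 -2.51080998]
```

View pics/w4.png

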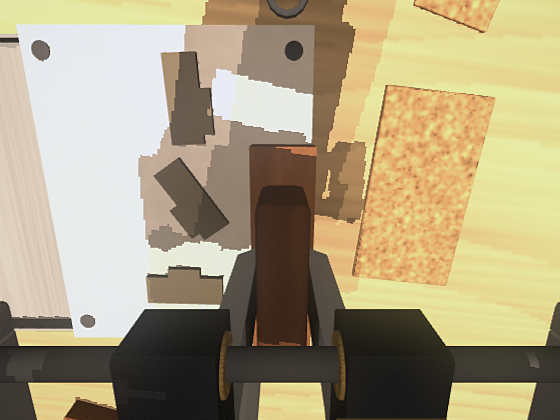

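```bash
python3 - <<'E'
from h import *
c=np.load('w4.npy',allow_pickle=True)
o=np.array([.526,-.039]);U=np.array([[.9933,.1157],[-.1157,.9933]])
P=lambda px,z:np.round((toplane(c,px,z)-o)@U.T,4).tolist()
print('tcp',U@(np.array([.5367,.0386])-o))
print('near base',P([(250,146),(316,146)],.112),P([(250,146),(316,146)],.094),'rib end',P([(262,188),(303,188)],.159))
print('screws',P([(40,50),(294,50),(88,321)],.054),'edge',P([(313,26),(314,140)],.054))
print('chips',P([(163,53),(196,52),(213,135),(171,143)],.059),P([(154,173),(181,158),(229,221),(197,238)],.059),P([(147,267),(222,276),(221,303),(148,302)],.059))
E
```

```text
tcp [0.01960663 0.07584209]
near base [[-0.0446, 0.058], [-0.0447, 0.093]] [[-0.0431, 0.0564], [-0.0433, 0.0948]] rib end [[-0.0315, 0.0668], [-0.0315, 0.0835]]
screws [[-0.1005, -0.0817], [-0.1012, 0.0826], [0.0991, -0.0805]] edge [[-0.1152, 0.0945], [-0.0442, 0.0972]]
chips [[-0.0982, -0.0007], [-0.0989, 0.0203], [-0.0476, 0.0284], [-0.0421, -0.0004]] [[-0.0216, -0.0139], [-0.032, 0.0057], [0.0131, 0.0369], [0.0262, 0.013]] [[0.0495, -0.0261], [0.0567, 0.03], [0.0796, 0.0282], [0.0789, -0.0283]]
```

```bash

python3 -m handwheel '[[0.0078,-0.0152,-0.02,0,0,0],[0.0078,-0.0152,-0.045,0,0,0],[0.0078,-0.0152,-0.045,0,0,0],[0.0078,-0.0152,-0.045,0,0,0]]' 
python3 -m handwheel '[[0,0,-0.003,0,0,0],[0,0,-0.006,0,0,0],[0,0,-0.006,0,0,0]]' 
python3 -m handwheel '[[0,0,-0.002,0,0,0],[0,0,-0.004,0,0,0],[0,0,-0.004,0,0,0]]' 
python3 -m handwheel '[[0,0,-0.002,0,0,0],[0,0,-0.003,0,0,0],[0,0,-0.003,0,0,0]]'
```

```text
time_s: 10.23
tcp_pos: [0.5421, 0.0273, 0.0924]
ee_rot: [-0.06, 0.998, 0.0, -0.002]
ft_force: [0.5, -0.3, -2.3]
opening: 0.252
finger_force: 29.9
time_s: 10.48
tcp_pos: [0.5436, 0.0265, 0.0894]
ee_rot: [-0.059, 0.998, -0.0, 0.0]
ft_force: [0.2, 0.5, -1.9]
opening: 0.255
finger_force: 29.9
time_s: 10.73
tcp_pos: [0.5435, 0.0261, 0.086]
ee_rot: [-0.059, 0.998, -0.0, 0.0]
ft_force: [-0.8, -0.1, -1.2]
opening: 0.255
finger_force: 29.9
time_s: 10.98
tcp_pos: [0.5436, 0.0261, 0.0837]
ee_rot: [-0.059, 0.998, -0.0, 0.0]
ft_force: [0.1, -0.4, -0.3]
opening: 0.252
finger_force: 29.9
```

Touched the springy plate; now stepping down in small steps to the packing.

```bash

for i in 1 2 3; do echo; done
python3 -m handwheel '[[0,0,-0.0013,0,0,0],[0,0,-0.0026,0,0,0],[0,0,-0.0026,0,0,0]]' | grep -E "tcp|ft_"
python3 -m handwheel '[[0,0,-0.0013,0,0,0],[0,0,-0.0026,0,0,0],[0,0,-0.0026,0,0,0]]' | grep -E "tcp|ft_"
python3 -m handwheel '[[0,0,-0.0013,0,0,0],[0,0,-0.0026,0,0,0],[0,0,-0.0026,0,0,0]]' | grep -E "tcp|ft_"
```

```text
tcp_pos: [0.5436, 0.0261, 0.0817]
ft_force: [0.4, 0.4, -1.3]
tcp_pos: [0.5435, 0.0261, 0.0797]
ft_force: [0.6, 0.2, -0.6]
tcp_pos: [0.5435, 0.0261, 0.0777]
ft_force: [1.0, 0.3, -0.1]
```

```bash

python3 -m handwheel '[[0,0,-0.0013,0,0,0],[0,0,-0.0026,0,0,0],[0,0,-0.0026,0,0,0]]' | grep -E "tcp|ft_"
python3 -m handwheel '[[0,0,-0.0013,0,0,0],[0,0,-0.0026,0,0,0],[0,0,-0.0026,0,0,0]]' | grep -E "tcp|ft_"
python3 -m handwheel '[[0,0,-0.0013,0,0,0],[0,0,-0.0026,0,0,0],[0,0,-0.0026,0,0,0]]' | grep -E "tcp|ft_"
```

```text
tcp_pos: [0.5436, 0.0261, 0.0762]
ft_force: [-0.3, 0.8, 2.3]
tcp_pos: [0.5437, 0.0261, 0.0761]
ft_force: [-9.0, 0.7, 16.1]
tcp_pos: [0.544, 0.026, 0.076]
ft_force: [-14.4, 1.1, 27.4]
```

```bash

python3 -m handwheel '[[0,0,0.0027,0,0,0],[0,0,0.0027,0,0,0]]' | grep -E "tcp|ft_|rot"
python3 -m handwheel '[[0.0008,-0.007,0,0,0,0],[0.0016,-0.014,0,0,0,0],[0.0024,-0.021,0,0,0,0],[0.0032,-0.028,0,0,0,0],[0.004,-0.035,0,0,0,0]]' | grep -E "tcp|ft_|rot"
```

```text
tcp_pos: [0.5441, 0.026, 0.0761]
ee_rot: [-0.059, 0.998, -0.0, 0.0]
ft_force: [-4.1, -0.1, 13.5]
tcp_pos: [0.548, 0.0007, 0.0761]
ee_rot: [-0.059, 0.998, 0.001, 0.002]
ft_force: [-0.3, 4.4, 9.8]
```

```bash

python3 -m handwheel '[[0.0012,-0.01,-0.0005,0,0,0],[0.0024,-0.02,-0.0005,0,0,0],[0.0036,-0.03,-0.0005,0,0,0],[0.0048,-0.04,-0.0005,0,0,0],[0.006,-0.05,-0.0005,0,0,0]]' | grep -E "tcp|ft_|rot"
python3 -m handwheel '[[0.0012,-0.01,0,0,0,0],[0.0024,-0.02,0,0,0,0],[0.0036,-0.03,0,0,0,0],[0.0048,-0.04,0,0,0,0],[0.006,-0.05,0,0,0,0]]' | grep -E "tcp|ft_|rot"
python3 - <<'E'
from h import *
im=read_camera('scene')[:,:,::-1];im2=read_camera('side')[:,:,::-1]
cv2.imwrite('pics/v5.png',np.hstack([cv2.resize(im[130:330,140:360],(400,364),interpolation=2),cv2.resize(im2[160:340,220:420],(400,364))]))
E
```

```text
tcp_pos: [0.5527, -0.0369, 0.0761]
ee_rot: [-0.059, 0.998, 0.001, 0.002]
ft_force: [-0.1, 6.3, 12.4]
tcp_pos: [0.5572, -0.0744, 0.0761]
ee_rot: [-0.059, 0.998, 0.001, 0.002]
ft_force: [-1.0, 6.8, 11.8]
```

View pics/v5.png

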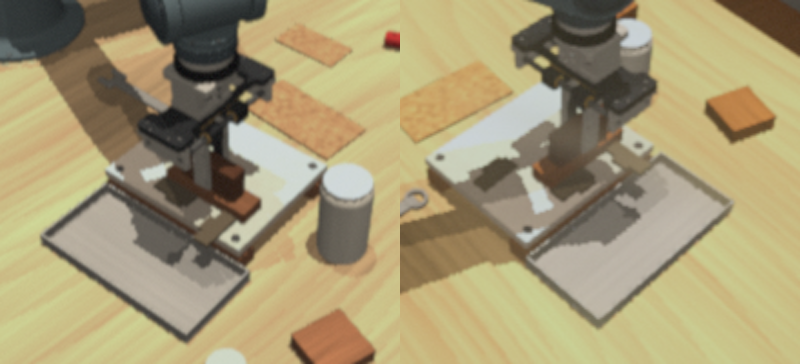

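The chips are being pushed ahead of the scraper (chip C at the edge, scene crop (212,230)); force is steady at about 14 N.

```bash

python3 -m handwheel '[[0.0012,-0.01,0,0,0,0],[0.0024,-0.02,0,0,0,0],[0.0036,-0.03,0,0,0,0],[0.0048,-0.04,0,0,0,0],[0.006,-0.05,0,0,0,0]]' | grep -E "tcp|ft_|rot"
python3 -m handwheel '[[0.0008,-0.007,0,0,0,0],[0.0012,-0.01,0,0,0,0],[0.0012,-0.012,0,0,0,0]]' | grep -E "tcp|ft_|rot"
python3 - <<'E'
from h import *
im=read_camera('scene')[:,:,::-1];im2=read_camera('side')[:,:,::-1]
cv2.imwrite('pics/v6.png',np.hstack([cv2.resize(im[130:330,140:360],(400,364),interpolation=2),cv2.resize(im2[160:340,220:420],(400,364))]))
E
```

```text
tcp_pos: [0.5616, -0.1118, 0.0761]
ee_rot: [-0.059, 0.998, 0.001, 0.002]
ft_force: [-0.0, 7.7, 12.6]
tcp_pos: [0.5625, -0.1209, 0.0761]
ee_rot: [-0.058, 0.998, 0.001, 0.002]
ft_force: [0.2, 6.3, 12.6]
```

View pics/v6.png

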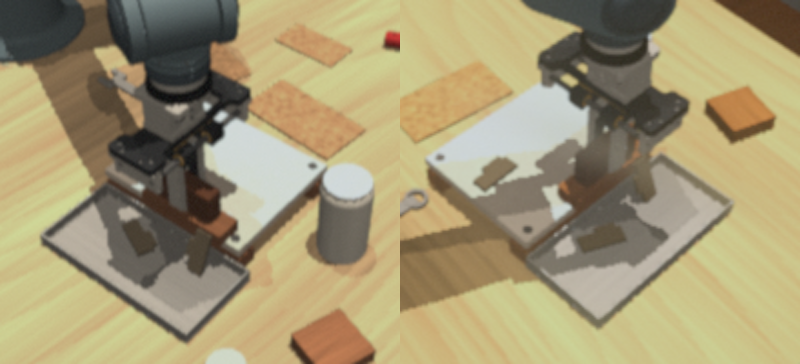

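Chip B lies in the pan. Chip C is tipping over the edge (scene crop (198,250)) and needs a few more millimetres.

```bash

python3 -m handwheel '[[0.0004,-0.004,0,0,0,0],[0.0008,-0.008,0,0,0,0],[0.001,-0.01,0,0,0,0],[0.001,-0.01,0,0,0,0]]' | grep -E "tcp|ft_|rot"
python3 -m handwheel '[[0,0,0.02,0,0,0],[0,0,0.06,0,0,0],[0,0,0.08,0,0,0],[0,0,0.08,0,0,0],[0,0,0.08,0,0,0]]' | grep -E "tcp|ft_|rot"
python3 - <<'E'
from h import *
im=read_camera('scene')[:,:,::-1];im2=read_camera('side')[:,:,::-1]
cv2.imwrite('pics/v7.png',np.hstack([cv2.resize(im[130:330,140:360],(400,364),interpolation=2),cv2.resize(im2[160:340,220:420],(400,364))]))
E
```

```text
tcp_pos: [0.5632, -0.1282, 0.0761]
ee_rot: [-0.059, 0.998, 0.001, 0.001]
ft_force: [-1.2, 6.0, 12.4]
tcp_pos: [0.5616, -0.1291, 0.1335]
ee_rot: [-0.059, 0.998, -0.0, 0.0]
ft_force: [0.6, 0.1, -2.7]
```

View pics/v7.png

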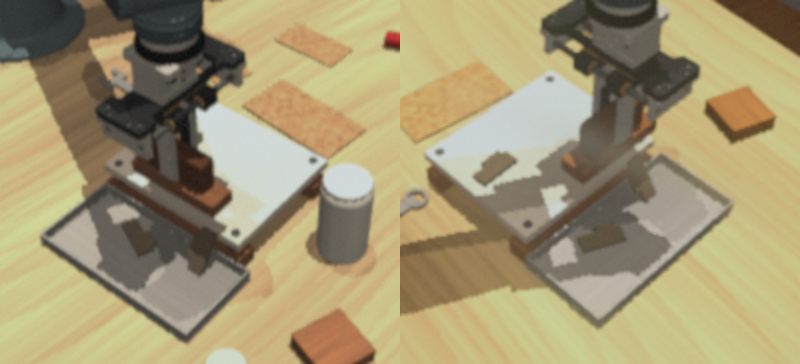

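Both chips are off the plate: B is flat in the pan and C leans at the near wall (scene crop (202,250)). Chip A is still on the plate at side crop (494,167). Now the second stroke.

```bash

python3 -m handwheel '[[-0.129,0.188,0,0,0,0],[-0.129,0.188,0,0,0,0],[-0.129,0.188,0,0,0,0],[-0.129,0.188,0,0,0,0],[-0.129,0.188,0,0,0,0]]' >/dev/null
python3 -m handwheel '[[0,0,0,0,0,0],[0,0,0,0,0,0]]' | grep -E "tcp|ft_|rot"
python3 - <<'E'
from h import *
o=np.array([.526,-.039]);U=np.array([[.9933,.1157],[-.1157,.9933]])
for n in('scene','side'):
    c=cam(n);im=read_camera(n)[:,:,::-1].copy();cv2.imwrite(f'pics/{n}8.png',im)
    h=im.astype(int);mx=h.max(2);m=((mx>60)&(mx<150)&(h[:,:,2]-h[:,:,0]>22)&(h[:,:,2]-h[:,:,0]<60)).astype(np.uint8)
    nn,L,S,C=cv2.connectedComponentsWithStats(m,connectivity=4)
    for i in range(1,nn):
        if 60<S[i,4]<500:
            k=np.argwhere(L==i)[:,::-1]
            P=(toplane(c,C[i],.01)-o)@U.T
            if abs(P[0,0])<.17 and -.26<P[0,1]<.12:
                r=cv2.minAreaRect(k.astype(np.float32))
                print(n,S[i],C[i].round(1),[np.round(((toplane(c,C[i],z)-o)@U.T)[0],3).tolist() for z in(.008,.025,.059)],cv2.boxPoints(r).round().astype(int).tolist())
E
```

```text
tcp_pos: [0.4645, 0.0119, 0.1328]
ee_rot: [-0.059, 0.998, 0.0, -0.001]
ft_force: [0.5, 0.1, -2.1]
scene [207 251  20  19 214] [216.1 260. ] [[-0.02, -0.132], [-0.009, -0.142], [0.015, -0.162]] [[205, 254], [216, 247], [227, 264], [217, 271]]
side [309 271  24  14 189] [320.4 277.3] [[-0.025, -0.132], [-0.035, -0.14], [-0.056, -0.158]] [[308, 276], [330, 269], [332, 278], [310, 285]]
side [293 300  43  22 141] [314.1 312.7] [[-0.111, -0.192], [-0.12, -0.199], [-0.137, -0.214]] [[290, 316], [293, 300], [335, 307], [332, 323]]
```

```bash

python3 -m handwheel '[[0,0,-0.03,0,0,0],[0,0,-0.06,0,0,0],[0,0,-0.068,0,0,0],[0,0,-0.07,0,0,0],[0,0,-0.07,0,0,0]]' | grep -E "tcp|ft_|rot"
python3 -m handwheel '[[0,0,-0.002,0,0,0],[0,0,-0.004,0,0,0],[0,0,-0.004,0,0,0]]' | grep -E "tcp|ft_|rot"
python3 -m handwheel '[[0,0,-0.001,0,0,0],[0,0,-0.002,0,0,0],[0,0,-0.002,0,0,0]]' | grep -E "tcp|ft_|rot"
```

```text
tcp_pos: [0.465, 0.0112, 0.0812]
ee_rot: [-0.058, 0.998, 0.0, -0.001]
ft_force: [-0.2, -0.6, -0.9]
tcp_pos: [0.4655, 0.0116, 0.0789]
ee_rot: [-0.059, 0.998, -0.0, 0.001]
ft_force: [0.9, -0.8, -0.3]
tcp_pos: [0.4654, 0.0118, 0.077]
ee_rot: [-0.059, 0.998, -0.0, 0.001]
ft_force: [1.1, -1.3, -0.1]
```

```bash

python3 -m handwheel '[[0,0,-0.0015,0,0,0],[0,0,-0.0028,0,0,0],[0,0,-0.0028,0,0,0]]' | grep -E "tcp|ft_|rot"
python3 -m handwheel '[[0,0,-0.001,0,0,0],[0,0,-0.0013,0,0,0],[0,0,-0.0013,0,0,0]]' | grep -E "tcp|ft_|rot"
```

```text
tcp_pos: [0.4654, 0.0118, 0.0759]
ee_rot: [-0.059, 0.998, -0.0, 0.0]
ft_force: [-5.3, -1.1, 9.8]
tcp_pos: [0.4654, 0.0118, 0.0758]
ee_rot: [-0.059, 0.998, -0.0, -0.0]
ft_force: [-8.7, -0.7, 17.8]
```

```bash

python3 -m handwheel '[[0.0008,-0.007,0,0,0,0],[0.0018,-0.016,0,0,0,0],[0.003,-0.026,0,0,0,0],[0.0042,-0.036,0,0,0,0],[0.0054,-0.046,0,0,0,0]]' | grep -E "tcp|ft_|rot"
python3 -m handwheel '[[0.0012,-0.01,0,0,0,0],[0.0024,-0.02,0,0,0,0],[0.0036,-0.03,0,0,0,0],[0.0048,-0.04,0,0,0,0],[0.006,-0.05,0,0,0,0]]' | grep -E "tcp|ft_|rot"
python3 -m handwheel '[[0.0012,-0.01,0,0,0,0],[0.0024,-0.02,0,0,0,0],[0.0036,-0.03,0,0,0,0],[0.0048,-0.04,0,0,0,0],[0.006,-0.05,0,0,0,0]]' | grep -E "tcp|ft_|rot"
```

```text
tcp_pos: [0.4706, -0.0215, 0.0759]
ee_rot: [-0.059, 0.998, 0.002, 0.002]
ft_force: [0.4, 8.1, 14.5]
tcp_pos: [0.4751, -0.0591, 0.0758]
ee_rot: [-0.059, 0.998, 0.002, 0.001]
ft_force: [-0.4, 8.2, 14.1]
tcp_pos: [0.4796, -0.0966, 0.0759]
ee_rot: [-0.059, 0.998, 0.002, 0.001]
ft_force: [-0.1, 8.3, 14.3]
```

```bash

python3 -m handwheel '[[0.0012,-0.01,0,0,0,0],[0.0024,-0.02,0,0,0,0],[0.0036,-0.03,0,0,0,0],[0.0048,-0.04,0,0,0,0],[0.0056,-0.048,0,0,0,0]]' | grep -E "tcp|ft_|rot"
python3 -m handwheel '[[0.0006,-0.004,0,0,0,0],[0.001,-0.007,0,0,0,0],[0.001,-0.007,0,0,0,0]]' | grep -E "tcp|ft_|rot"
python3 -m handwheel '[[0,0,0.02,0,0,0],[-0.005,0.04,0.06,0,0,0],[-0.015,0.13,0.08,0,0,0],[-0.015,0.13,0.08,0,0,0],[-0.015,0.13,0.08,0,0,0]]' | grep -E "tcp|ft_|rot"
python3 - <<'E'
from h import *
o=np.array([.526,-.039]);U=np.array([[.9933,.1157],[-.1157,.9933]])
for n in('scene','side'):
    c=cam(n);im=read_camera(n)[:,:,::-1].copy();cv2.imwrite(f'pics/{n}9.png',im)
    h=im.astype(int);mx=h.max(2);d=h[:,:,2]-h[:,:,0]
    # window of the pan seen in this view
    q=[proj(c,np.r_[o+U.T@np.array([x+.006,y]),.012]) for x,y in((-.125,-.097),(.125,-.097),(.125,-.213),(-.125,-.213))]
    w=np.zeros(mx.shape,np.uint8);cv2.fillPoly(w,[np.int32(q)],1)
    a,b,cc,dd=cv2.boundingRect(w);g=mx*w
    print(n,a,b,cc,dd)
    for y in range(b,b+dd,2):print(y,' '.join(f'{mx[y,x]//3:2d}{"b" if d[y,x]>24 else "."}' if w[y,x] else '   ' for x in range(a,a+cc,2)))
E
```

```text
tcp_pos: [0.4838, -0.1328, 0.0758]
ee_rot: [-0.059, 0.998, 0.001, 0.001]
ft_force: [0.4, 8.3, 14.5]
tcp_pos: [0.4844, -0.1379, 0.0758]
ee_rot: [-0.058, 0.998, 0.002, 0.001]
ft_force: [-0.5, 7.5, 14.1]
tcp_pos: [0.4709, -0.0374, 0.1342]
ee_rot: [-0.061, 0.998, 0.001, 0.0]
ft_force: [-0.6, -1.0, -3.6]
scene 161 231 115 84
231                                                                                                                                                                                                                                        
233                                                                 60b 41. 25. 24.                                                                                                                                                        
235                                                             53b 36. 23. 26. 31. 24. 24.                                                                                                                                                
237                                                         53b 30. 24
[... 17149 characters left out ...]
                                                            
313                                                         36b 46. 60. 61. 61. 62. 61. 49.                                                                                                                        
315                                                             36b 41b 59. 61. 59. 43.                                                                                                                            
317                                                                     39b 52.                                                                                                                                    
319
```

```bash
cat > cchip.py <<'E'
import sys
from h import *
from scipy.optimize import least_squares
o=np.array([.526,-.039]);U=np.array([[.9933,.1157],[-.1157,.9933]])
E=[]
for n,p,f in(('scene',eval(sys.argv[1]),sys.argv[3]),('side',eval(sys.argv[2]),sys.argv[4])):
    c=cam(n);im=cv2.imread(f);m=flood(im,p,16)
    k=np.argwhere(m)[:,::-1].astype(np.float32);b=cv2.boxPoints(cv2.minAreaRect(k));print(n,im[p[1],p[0]],len(k),b.round(1).tolist())
    b=b[np.argsort(b[:,1])];E.append((c,b[:2].mean(0),b[2:].mean(0)))
for i,nm in((1,'up'),(2,'low')):
    r=least_squares(lambda X:np.r_[proj(E[0][0],X)-E[0][i],proj(E[1][0],X)-E[1][i]],[.56,-.17,.03])
    print(nm,(U@(r.x[:2]-o)).round(4),r.x[2].round(4),'res px',r.fun.round(1))
E
python3 cchip.py "(237,271)" "(341,249)" pics/scene9.png pics/side9.png
```

```text
scene [149 163 172] 2941 [[167.39999389648438, 261.79998779296875], [191.39999389648438, 226.89999389648438], [271.79998779296875, 281.8999938964844], [247.8000030517578, 316.79998779296875]]
side [ 95 117 130] 369 [[322.0, 249.0], [332.20001220703125, 227.60000610351562], [386.6000061035156, 253.5], [376.3999938964844, 274.8999938964844]]
up [-0.0321 -0.1817] 0.1412 res px [ 10.7 -15.   10.8  15.6]
low [ 0.1339 -0.1767] 0.0026 res px [-5.8  7.6 -6.8 -9.2]
```

```bash
sed -i 's/flood(im,p,16)/flood(im,p,14)/' cchip.py; python3 cchip.py "(249,271)" "(341,251)" pics/scene9.png pics/side9.png
python3 - <<'E'
import cv2
for n,xs,ys in(('scene',(240,274),(244,286)),('side',(326,362),(222,264))):
    im=cv2.imread(f'pics/{n}9.png').astype(int);print(n,'x from',xs[0])
    for y in range(*ys,2):print(y,' '.join(f'{im[y,x,2]//3:2d}{(im[y,x,2]-im[y,x,0])//10:<2d}' for x in range(*xs,2)))
E
```

```text
scene [66 84 96] 258 [[219.39999389648438, 262.70001220703125], [231.3000030517578, 242.39999389648438], [261.6000061035156, 260.29998779296875], [249.6999969482422, 280.6000061035156]]
side [ 91 115 127] 335 [[322.0, 249.0], [332.0, 228.0], [386.0, 253.6999969482422], [376.0, 274.70001220703125]]
up [ 0.0463 -0.0912] 0.0549 res px [ 1.5 -2.2  1.7  2.5]
low [ 0.082  -0.1988] 0.0706 res px [ -7.6  10.1  -8.5 -11.7]
scene x from 240
244 661  670  671  671  670  670  670  670  670  670  680  670  670  670  670  670  670 
246 481  610  670  670  670  670  670  670  670  670  670  670  670  670  670  670  670 
248 311  371  540  640  670  680  670  670  670  670  670  670  670  670  670  67-1 670 
250 243  292  321  431  570  660  670  670  670  670  670  670  670  670  670  67-1 670 
252 223  223  262  302  341  481  620  660  670  670  670  670  670  670  670  670  680 
254 232  223  223  233  272  312  371  530  640  670  670  670  670  670  660  650  670 
256 321  242  233  223  223  283  313  332  431  590  670  670  680  650  480  440  640 
258 250  291  371  222  233  292  313  313
[... 2492 characters left out ...]
53  592  602  602  602  602  612  612  602 
250 333  333  461  401  331  393  423  423  433  433  562  602  602  612  612  612  612  612 
252 333  401  351  331  351  332  413  413  413  413  463  602  612  602  602  602  612  602 
254 421  321  371  441  391  331  373  383  403  423  423  562  602  602  612  612  612  602 
256 291  421  551  571  381  341  331  322  403  393  403  572  602  602  612  612  602  602 
258 431  601  591  591  461  391  331  341  363  462  602  602  602  612  602  602  602  602 
260 601  591  601  602  612  552  561  602  491  561  602  612  612  602  612  612  602  612 
262 601  602  612  601  602  601  601  601  611  601  611  611  602  601  602  612  622  622
```

```bash
python3 - <<'E'
from h import *
from scipy.optimize import least_squares
o=np.array([.526,-.039]);U=np.array([[.9933,.1157],[-.1157,.9933]])
a,b=cam('scene'),cam('side')
for p,q in(((252,256),(341,237)),((247,280),(345,257)),((250,268),(343,247))):
    r=least_squares(lambda X:np.r_[proj(a,X)-p,proj(b,X)-q],[.56,-.17,.03])
    print((U@(r.x[:2]-o)).round(4),r.x[2].round(4),r.fun.round(1))
print(manip.read_state()['time_s'])
E
```

```text
[ 0.0725 -0.1079] 0.0637 [-0.1  0.2 -0.1 -0.2]
[ 0.0729 -0.1288] 0.0024 [ 0.2 -0.3  0.2  0.3]
[ 0.0733 -0.1175] 0.0329 [-0.   0.1 -0.1 -0.1]
20.15
```

Triangulation puts chip C standing steeply against the plate edge (centre z about 32 mm, slightly too high). I'll tip it over with the scraper held at plate level.

```bash

python3 -m handwheel '[[0.169,-0.072,0,0,0,0],[0.169,-0.072,0,0,0,0],[0.169,-0.072,0,0,0,0],[0.169,-0.072,0,0,0,0],[0.169,-0.072,0,0,0,0]]' | grep -E "tcp|ft_"
python3 -m handwheel '[[0,0,-0.03,0,0,0],[0,0,-0.06,0,0,0],[0,0,-0.063,0,0,0],[0,0,-0.063,0,0,0],[0,0,-0.063,0,0,0]]' | grep -E "tcp|ft_"
```

```text
tcp_pos: [0.6002, -0.0981, 0.1322]
ft_force: [0.6, 0.5, -2.1]
tcp_pos: [0.5977, -0.0955, 0.0865]
ft_force: [0.5, 0.3, -2.5]
```

```bash

python3 -m handwheel '[[0.0012,-0.01,0,0,0,0],[0.0024,-0.02,0,0,0,0],[0.0036,-0.03,0,0,0,0],[0.0048,-0.04,0,0,0,0],[0.006,-0.05,0,0,0,0]]' | grep -E "tcp|ft_"
python3 -m handwheel '[[0.0012,-0.01,0,0,0,0],[0.0024,-0.02,0,0,0,0],[0.0036,-0.03,0,0,0,0],[0.0048,-0.04,0,0,0,0],[0.0048,-0.042,0,0,0,0]]' | grep -E "tcp|ft_"
python3 -m handwheel '[[0,0,0.03,0,0,0],[0,0,0.06,0,0,0],[-0.015,0.13,0.08,0,0,0],[-0.015,0.13,0.08,0,0,0],[-0.015,0.13,0.08,0,0,0]]' | grep -E "tcp|ft_"
python3 - <<'E'
from h import *
o=np.array([.526,-.039]);U=np.array([[.9933,.1157],[-.1157,.9933]])
for n in('scene','side'):
    c=cam(n);im=read_camera(n)[:,:,::-1].copy();cv2.imwrite(f'pics/{n}10.png',im)
    print(n)
    # rectified chip map of the pan floor plane (z=6 mm), 8 mm cells, plate frame
    for y in np.arange(-.099,-.214,-.006):
        print(f'{y:.3f}',''.join((lambda v:'#' if v.max()<150 and int(v[2])-int(v[0])>22 else 'o' if v.max()<120 else '.')(im[tuple(np.int32(np.round(proj(c,np.r_[o+U.T@np.array([x,y]),.006])))[::-1])]) for x in np.arange(-.12,.136,.004)))
E
```

```text
tcp_pos: [0.6031, -0.134, 0.0868]
ft_force: [-0.1, -0.6, -2.5]
tcp_pos: [0.6067, -0.1658, 0.0864]
ft_force: [-0.2, -0.5, -1.7]
tcp_pos: [0.5949, -0.0633, 0.1475]
ft_force: [0.5, -0.0, -2.4]
scene
-0.099 ooo..o...o..#.o####.oooooooooooooooooooooooooo#oooooo..oooo.o.o#
-0.105 oo........#.#######o.....ooooooooooooooooooooo##ooo...........oo
-0.111 oo.....#############o.....ooooooooooooooooooooo##oo...........oo
-0.117 ooo..#################...####oooooooooooooooooooooo...........oo
-0.123 oo....#########################ooooooooooooooooo##o...........oo
-0.129 oo....##########oo#############oooooooooooooooooo##...........oo
-0.135 oo.....o....oo.o...#############ooooooooooooooooo.............oo
-0.141 oo....................#########o..............................oo
-0.147 oo.......................######o..............................oo
-0.153 oo..........................##o...............................oo
-0.159 oo............................................................oo
-0.165 oo............................................................oo
-0.171 oo...............................
[... 1280 characters left out ...]
..................................................##
-0.165 ##............................................................##
-0.171 ###...........................................................##
-0.177 ###...........................................................##
-0.183 ##.............................................................#
-0.189 ###...........................................................##
-0.195 ##............................................................##
-0.201 ##............................................................##
-0.207 ####............................................................
-0.213 #########o#ooo##oooooooooooooooo######ooooo###oooooo###########.
```

```bash
python3 - <<'E'
import cv2
for n,xs,ys in(('scene',(236,270),(246,286)),('side',(326,362),(228,264))):
    im=cv2.imread(f'pics/{n}10.png').astype(int);print(n,'x from',xs[0])
    for y in range(*ys,2):print(y,' '.join(f'{im[y,x,2]//3:2d}{(im[y,x,2]-im[y,x,0])//10:<2d}' for x in range(*xs,2)))
E
```

```text
scene x from 236
246 302  341  402  462  483  482  482  482  432  352  352  362  362  352  362  362  462 
248 243  282  322  352  422  472  482  483  472  372  351  362  352  362  352  362  492 
250 223  233  253  302  332  372  442  472  492  462  362  352  362  362  362  432  642 
252 232  223  233  243  262  312  342  402  462  482  392  362  392  402  522  642  692 
254 291  242  223  223  233  243  282  322  301  402  442  432  632  662  682  692  672 
256 240  261  281  242  223  233  233  242  222  242  342  562  682  692  692  672  471 
258 260  240  250  271  261  222  213  222  222  232  282  342  512  642  692  642  341 
260 311  281  240  250  251  241  212  222  221  252  292  242  322  412  572  662  612 
262 331  331  321  281  241  231  232  232  232  292  282  222  262  302  352  452  612 
264 331  331  321  321  261  222  232  222  242  302  252  223  233  243  262  311  371 
266 331  331  331  321  251  232  232  232  252  292  231  232  223  223  203  180  251 
268 331  341  331  321  241  232  232  232  272  282  231  301  321  252  223  202  202 
270 331  331  3
[... 1703 characters left out ...]
03  522  542  542  542  552  552  552  562 
250 313  303  352  341  322  323  353  353  343  343  502  542  542  542  542  542  562  602 
252 303  351  311  311  331  302  333  333  343  333  413  542  542  542  552  592  602  602 
254 321  301  311  361  381  321  312  313  323  333  373  502  542  542  582  602  602  602 
256 291  311  361  381  381  331  311  292  313  312  363  552  572  592  602  592  602  602 
258 311  381  381  371  381  381  311  321  302  332  401  592  602  602  602  602  602  602 
260 371  371  371  381  381  381  381  391  351  381  461  602  602  602  602  602  602  612 
262 381  381  381  381  381  381  371  371  381  532  612  602  592  602  602  612  612  612
```

Chip C still leans. The scraper bottom (54 mm) passed over its top, so I'll repeat with the plate lowered on its springs so the edge catches the chip's top.

```bash

python3 -m handwheel '[[0.0046,-0.04,-0.03,0,0,0],[0.0046,-0.04,-0.07,0,0,0],[0.0046,-0.04,-0.08,0,0,0],[0.0046,-0.04,-0.08,0,0,0]]' | grep -E "tcp|ft_"
python3 -m handwheel '[[0,0,-0.004,0,0,0],[0,0,-0.008,0,0,0],[0,0,-0.012,0,0,0],[0,0,-0.012,0,0,0]]' | grep -E "tcp|ft_"
```

```text
tcp_pos: [0.5967, -0.0972, 0.0834]
ft_force: [-0.2, 0.6, -1.5]
tcp_pos: [0.5992, -0.097, 0.078]
ft_force: [-0.8, -1.7, -0.4]
```

```bash

python3 -m handwheel '[[0.0012,-0.01,0,0,0,0],[0.0024,-0.02,0,0,0,0],[0.0036,-0.03,0,0,0,0],[0.0044,-0.038,0,0,0,0],[0.0044,-0.038,0,0,0,0]]' | grep -E "tcp|ft_"
python3 -m handwheel '[[0.0012,-0.01,0,0,0,0],[0.0024,-0.02,0,0,0,0],[0.0036,-0.031,0,0,0,0],[0.0038,-0.033,0,0,0,0],[0.0038,-0.033,0,0,0,0]]' | grep -E "tcp|ft_"
```

```text
tcp_pos: [0.6024, -0.1272, 0.0777]
ft_force: [-1.0, -0.8, 0.4]
tcp_pos: [0.6047, -0.151, 0.077]
ft_force: [0.6, -0.4, -2.5]
```

```bash

python3 -m handwheel '[[0,0,0.03,0,0,0],[0,0,0.08,0,0,0],[-0.02,0.17,0.09,0,0,0],[-0.02,0.17,0.09,0,0,0],[-0.02,0.17,0.09,0,0,0]]' | grep -E "tcp|ft_"
cat > map.py <<'E'
import sys
from h import *
o=np.array([.526,-.039]);U=np.array([[.9933,.1157],[-.1157,.9933]])
for n in('scene','side'):
    c=cam(n);im=read_camera(n)[:,:,::-1].copy();cv2.imwrite(f'pics/{n}{sys.argv[1]}.png',im)
    print(n)
    for y in np.arange(-.087,-.226,-.006):
        print(f'{y:.3f}',''.join((lambda v:'#' if v.max()<150 and int(v[2])-int(v[0])>22 else 'o' if v.max()<120 else '.')(im[tuple(np.int32(np.round(proj(c,np.r_[o+U.T@np.array([x,y]),.006])))[::-1])]) for x in np.arange(-.12,.136,.004)))
E
python3 map.py 11
```

```text
tcp_pos: [0.5901, -0.0252, 0.1454]
ft_force: [0.8, 0.7, -2.6]
scene
-0.087 oo.ooooooooooooo.ooooooo.ooooooooooooooooooooooooooooooooo.o....
-0.093 ooooooooooooooooooooooooooooooooooooooooooooooooooooooooooooo.o#
-0.099 ooo..o...o...oo####..o...oo..oo.oooooooooooooooo.oo.o..oo.o...oo
-0.105 oo........#.#######o..........................................oo
-0.111 oo.....#############o.........................................oo
-0.117 ooo..#################...##...................................oo
-0.123 oo....##########################..............................oo
-0.129 oo....##########oo#############...............................oo
-0.135 oo.....o....oo.o...#############.............######...........oo
-0.141 oo....................##########..............#####o..........oo
-0.147 oo.......................######o..............#####...........oo
-0.153 oo...........................#o.............#######...........oo
-0.159 oo..........................................#######...........oo
-0.165 oo..........................................#######...........oo
-0.171 oo...............
[... 1728 characters left out ...]
...............................#######............##
-0.177 ###..........................................#####............##
-0.183 ##...........................................######............#
-0.189 ###..........................................######...........##
-0.195 ##............................................................##
-0.201 ##............................................................##
-0.207 ####............................................................
-0.213 #########o#o#o##oooooooooooooooo#####oooooo###oooooo###########.
-0.219 ................................................................
-0.225 ................................................................
```

All three chips now lie flat in the pan and the pan is still flush (wall at y = −0.213 in both views). Now the scraper goes back to the pad.

```bash

python3 -m handwheel '[[-0.111,0.24,0,0,0,0],[-0.111,0.24,0,0,0,0],[-0.111,0.24,0,0,0,0],[-0.111,0.24,0,0,0,0],[-0.111,0.24,0,0,0,0]]' | grep -E "tcp|ft_"
python3 -m handwheel '[[0,0,-0.04,0,0,0],[0,0,-0.09,0,0,0],[0,0,-0.13,0,0,0],[0,0,-0.13,0,0,0],[0,0,-0.13,0,0,0]]' | grep -E "tcp|ft_|rot"
```

```text
tcp_pos: [0.5054, 0.1556, 0.1443]
ft_force: [0.3, 0.5, -1.2]
tcp_pos: [0.5057, 0.1534, 0.0458]
ee_rot: [-0.059, 0.998, -0.0, -0.002]
ft_force: [0.8, 0.6, -2.0]
```

```bash

python3 -m handwheel '[[0,0,-0.004,0,0,0],[0,0,-0.008,0,0,0],[0,0,-0.009,0,0,0]]' | grep -E "tcp|ft_|rot"
python3 -m handwheel '[[0,0,-0.002,0,0,0],[0,0,-0.002,0,0,0]]' | grep -E "tcp|ft_|rot"
```

```text
tcp_pos: [0.5085, 0.1537, 0.042]
ee_rot: [-0.059, 0.998, 0.0, 0.002]
ft_force: [-0.2, 0.0, -2.6]
tcp_pos: [0.5075, 0.1538, 0.0395]
ee_rot: [-0.059, 0.998, -0.0, 0.001]
ft_force: [-0.6, -0.8, -1.7]
```

```bash

python3 -m handwheel '[[0,0,-0.0015,0,0,0],[0,0,-0.002,0,0,0],[0,0,-0.002,0,0,0]]' | grep -E "tcp|ft_|rot"
python3 -m handwheel '[[0,0,-0.0007,0,0,0],[0,0,-0.0013,0,0,0],[0,0,-0.0013,0,0,0]]' | grep -E "tcp|ft_|rot"
```

```text
tcp_pos: [0.507, 0.1538, 0.0374]
ee_rot: [-0.059, 0.998, -0.0, -0.0]
ft_force: [-0.2, -0.2, -2.2]
tcp_pos: [0.507, 0.1538, 0.0366]
ee_rot: [-0.059, 0.998, 0.0, -0.0]
ft_force: [-0.3, -0.3, -0.7]
```

```bash

python3 -m handwheel '[[0,0,0,0,0,0],[0,0,0,0,0,0],[0,0,0,0,0,0],[0,0,0,0,0,0],[0,0,0,0,0,0]]' 0.7 | grep -E "ft_|open"
python3 -m handwheel '[[0,0,0,0,0,0],[0,0,0,0,0,0],[0,0,0,0,0,0]]' | grep -E "tcp|ft_|open"
python3 -m handwheel '[[0,0,0.02,0,0,0],[0,0,0.06,0,0,0],[0,0,0.12,0,0,0],[0,0,0.2,0,0,0],[0,0,0.2,0,0,0]]' | grep -E "tcp|ft_"
python3 -m handwheel '[[0,0,0.05,0,0,0],[0,0,0.05,0,0,0],[0,0,0.05,0,0,0],[0,0,0.05,0,0,0]]' | grep -E "tcp|time|ft_"
python3 map.py 12 | awk 'NR%2==1' | head -24
python3 - <<'E'
from h import *
c=cam('wrist');im=read_camera('wrist')[:,:,::-1].copy();cv2.imwrite('pics/w12.png',im)
m=flood(im,tuple(int(v) for v in np.round(proj(c,[.495,.154,.07]))),14);print('rib',m.sum(),*rect(c,m,.07))
for x in(.43,.45,.47,.49,.51,.53,.55,.57):print(x,[int(im[tuple(np.int32(np.round(proj(c,[x,y,.07])))[::-1])].max()) for y in(.12,.13,.14,.147,.154,.161,.168,.178,.188)])
E
```

```text
ft_force: [-0.6, -0.7, -0.0]
opening: 0.57
tcp_pos: [0.507, 0.1538, 0.0364]
ft_force: [0.4, -0.7, 0.1]
opening: 0.7
tcp_pos: [0.509, 0.154, 0.1917]
ft_force: [0.7, -0.9, -0.2]
time_s: 27.52
tcp_pos: [0.5065, 0.1538, 0.2232]
ft_force: [0.3, -0.7, -0.5]
scene
-0.093 ooooooooooooooooooooooooooooooooooooooooooooooooooooooooooooo.o#
-0.105 oo........#########o..........................................oo
-0.117 ooo..###################.###..................................oo
-0.129 oo....##########oo#############o..............................oo
-0.141 ooo...................#########o.............######o..........oo
-0.153 oo...........................oo............########...........oo
-0.165 oo..........................................#######o..........oo
-0.177 oo..........................................#######...........oo
-0.189 oo...........................................######...........oo
-0.201 oo............................................................oo
-0.213 #ooooooooooooooooooooooooooooooooooooooooooooooooooooooooooooooo
-0.225 ...........................................
[... 535 characters left out ...]
.........................................########...........##
-0.183 #o...........................................######..........###
-0.195 ##............................................................##
-0.207 ####..........................................................##
rib 1413 [0.4904 0.1497] [26. 88.] 0.128
0.43 [101, 85, 82, 103, 96, 106, 123, 195, 202]
0.45 [90, 95, 78, 82, 82, 72, 115, 119, 98]
0.47 [92, 102, 59, 57, 62, 81, 99, 110, 105]
0.49 [88, 77, 57, 62, 61, 61, 87, 119, 155]
0.51 [163, 199, 163, 114, 70, 112, 148, 171, 198]
0.53 [190, 191, 165, 110, 106, 108, 142, 161, 183]
0.55 [197, 173, 170, 93, 99, 96, 160, 142, 177]
0.57 [196, 196, 197, 197, 197, 199, 198, 198, 198]
```

```bash
python3 -c "
from cell import workorder
print(workorder.job_done())"
```

```text
the job is handed in; nothing more can be done
None
```

I handed the job in at about 27.5 s of the 72 s allowed; the judge returned no verdict, but by the camera checks all three chips are in the pan, the pan is flush against the plate, and the scraper is back on its cork pad and released; I did not measure the can, wire brush or screwdriver at the end.

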